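Tip the joint balls into the parts cleaner and shut its cover

ROBOT

A 6-joint arm with a two-finger parallel gripper is mounted at the origin on the work surface. World frame = base frame: x ahead of the robot, y to its left, z up, the work surface at z = 0. Lengths are in mm, angles in rad, forces in N, time in s.
With the tool pointing down it reaches from about 325 to 925 mm from the base axis. Payload 3.1 kg.
Tool frame: the origin (TCP) lies midway between the tips of the shut fingers; the grasp point (between the pads) lies 19 mm behind it; z points along the fingers, y is the line along which they close (so a half turn about z gives the same grasp; the last joint's range is limited). The gripper opens to 85 mm and grips with 20 to 120 N. Pads are 22 mm wide; open, the fingers measure 114 mm over their backs; the gripper's body (76 mm by 85 mm) begins 54 mm behind the grasp point. The pads swing forward as they close: fully open they stand 13 mm farther back than shut.
Start: joints at [-1.451, 0.217, 1.613, -0, 1.311, -0.112], TCP at [143.602, -608.291, 231.3] pointing down, gripper open.
Joint ranges: [-2.75, 2.75], [-0.78, 2.1], [0.31, 2.55], [-1.13, 4.27], [0.13, 2.63], [-2.58, 2.58]. Speed limits (rad/s): [2.79, 2.79, 3.14, 3.14, 3.14, 3.14].

INTERFACE

Orientations are given as [roll, pitch, yaw] about the fixed x, y, z axes, in that order (R = Rz(yaw) Ry(pitch) Rx(roll)).
In Python, from cell import bot, get_state, viewer, job gives the robot as it stands. Calls block until the motion is done:
- bot.move_to(position, orientation): joint-space move of the TCP to a pose.
- bot.movel(position, max_speed=150, orientation=None, contact_N=None): straight line of the TCP; orientation=None keeps the orientation; max_speed is the mean speed in mm/s. With contact_N (N) it stops when the force on the tool has changed by that much, and returns True; else False.
- bot.move_joints(angles): joint-space move.
- bot.gripper_to(opening, effort=None): finger opening in mm; effort is the grip in N (None keeps the last); returns when the fingers have stopped.
- bot.hold(seconds).
- bot.solve_ik(position, orientation): joint angles nearest the present ones, or None.
- get_state(): the state.
- viewer.grab_frame(name): name is "scene" or "top"; returns the picture (384x512x3 uint8, red, green, blue); there is no depth.
- viewer.camera_params(name): a dict with "fx", "fy", "cx", "cy" (pixels), "pose" (4x4, takes a point from camera to world coordinates). Camera axes: x right, y down, z forward; pixel columns grow to the right and rows downward; lengths in mm; the calibration is good to about 2 mm. A picture is of the moment at which its call begins. camera_params takes no time and is no camera call.
A pose or a line that the arm cannot do raises bot.Unreachable and nothing moves.
- job.hand_in(): hands the job in; it is judged then, once.
The state is a dict: "time_s": time; "joint_pos": joint angles; "qvel": joint speeds; "joint_efforts": joint torques, N m; "ee_pos": TCP position; "tcp_rot": TCP orientation; "force": force on the tool from outside, world axes, zero at the start; "ft_torque": the same for the moment, N m; "width": finger opening in mm; "finger_force": force on a finger pad.
Only numpy, scipy, OpenCV 4.12 (cv2) and the standard library are available. Lean on these libraries where they do the work, as an engineer would, in place of code of your own. Each camera call takes 0.05 s, during which the arm holds its last target. There are 200 camera calls.

TASK

Slide the clear cover of the parts cleaner right back, then tip all six steel balls out of the red cup into the basket, with the cup's lip reaching down inside the tank so that no ball drops from above the rim. Stand the empty cup upright on the bench again and slide the cover fully shut; leave the other things on the bench where they are.

Things in the scene. Friction and masses are not known exactly. Their poses are not given: they have to be found in the camera images.
- tank_mouth (a point): Centre of the mouth of the parts cleaner's tank, level with the rim, 130 mm above the bench. x: across the metal case (fixed, 180 deep, 382 long, 130 high), away from the robot if unyawed; y: along it, the way the cover opens; z up. Clear opening: -70 to 70 mm in x, -87 to 85 in y. Rim walls: 20 mm thick on both x sides, 10 at the -y end; none at +y, where the deck begins.
- basket_floor (a point): Centre of the flat floor of the wire basket fixed in the tank, 62 mm above the bench, 68 mm under the rim; axes as tank_mouth. Inside it measures 126 mm in x and 154 mm in y; its walls end 24 mm below the rim.
- deck_mid (a point): Middle of the flat grey deck of the cleaner, on which the open cover parks, 118 mm above the bench, 185 mm along +y from tank_mouth; axes as tank_mouth. A stop 12 mm high bounds it, 100 mm further along +y.
- cover (a joint): How far the clear cover (150 by 180 by 5 mm, blue edges, in rails, top 5 mm below the rim) is slid open along the cleaner's +y, in m: 0 is fully shut, against the end wall; 0.18 fully open, over the deck. It stays where it is left; moving it takes about 3 N.
- cover_handle (a point): Centre of the black bar handle of the cover, 156 mm above the bench, over the middle of the cover; same axes as tank_mouth. The bar is 90 mm long in x, 14 mm wide in y and 14 mm high, and stands on a leg at each end (the legs are 10 by 14 mm, 40 mm either way in x); under the bar is an open gap of 24 mm above the cover.
- cup_mid (a point): Centre of the red plastic cup, half-way up: round, 84 mm high, outside diameter 55 mm at the foot and 65 mm at the rim (62 mm at 57 mm up), wall 2.5 mm, floor 3 mm, smooth inside, no handle, about 0.07 kg empty. It stands upright on the bench; z is its axis, towards the mouth. Its place may be swapped with that of the tub.
- ball1_center (a point): Centre of steel ball 1: 16 mm across, 17 g, rolls freely; it starts lying on the floor of the red cup.
- ball2_center (a point): Centre of steel ball 2: 16 mm across, 17 g, rolls freely; it starts lying on the floor of the red cup.
- ball3_center (a point): Centre of steel ball 3: 16 mm across, 17 g, rolls freely; it starts lying on the floor of the red cup.
- ball4_center (a point): Centre of steel ball 4: 16 mm across, 17 g, rolls freely; it starts lying on the floor of the red cup.
- ball5_center (a point): Centre of steel ball 5: 16 mm across, 17 g, rolls freely; it starts lying on the floor of the red cup.
- ball6_center (a point): Centre of steel ball 6: 16 mm across, 17 g, rolls freely; it starts lying on the floor of the red cup.
- tub_mid (a point): Centre of the low white grease tub with a blue lid, 70 mm across, 45 mm high, standing on the bench. To be left alone.
- cage_mid (a point): Centre of the dark steel ball cage of the joint, a ring 66 mm across and 28 mm high, lying on the bench. To be left alone.
- race_mid (a point): Centre of the steel inner race of the joint, 52 mm across and 24 mm high, lying on the bench. To be left alone.
- spray_mid (a point): Centre of the spray can, 65 mm across, 190 mm high, standing on the bench. To be left alone.
- driver_mid (a point): Middle of the screwdriver lying on the bench. To be left alone.
- spanner_mid (a point): Middle of the spanner lying on the bench. To be left alone.
Not all that is in view belongs to the job. What is shaped like the part that bears cup_mid but purple or turquoise is not meant.

How it is judged (in metres and radians):
On the way, in this order (a step that is already met when the one before it is completed fails the run):
1. the cover is slid back by at least 150 mm (value of joint cover above 0.15 m), for 0.2 s.
2. all six balls lie in the basket (x of ball1_center in the frame of tank_mouth between -0.064 and 0.064 m and y of ball1_center in the frame of tank_mouth between -0.078 and 0.078 m and z of each of ball1_center, ball2_center, ball3_center, ball4_center, ball5_center, ball6_center in the frame of tank_mouth below -0.04 m and x of ball2_center in the frame of tank_mouth between -0.064 and 0.064 m and y of ball2_center in the frame of tank_mouth between -0.078 and 0.078 m and x of ball3_center in the frame of tank_mouth between -0.064 and 0.064 m and y of ball3_center in the frame of tank_mouth between -0.078 and 0.078 m and x of ball4_center in the frame of tank_mouth between -0.064 and 0.064 m and y of ball4_center in the frame of tank_mouth between -0.078 and 0.078 m and x of ball5_center in the frame of tank_mouth between -0.064 and 0.064 m and y of ball5_center in the frame of tank_mouth between -0.078 and 0.078 m and x of ball6_center in the frame of tank_mouth between -0.064 and 0.064 m and y of ball6_center in the frame of tank_mouth between -0.078 and 0.078 m), for 0.2 s.
At the end, for the whole second after the job is handed in: All six balls lie at rest in the basket of the tank, the cover is shut to within 5 mm, and the red cup stands upright (within 0.1 rad) and at rest on the bench top (all of step 2 and linear speed of each of ball1, ball2, ball3, ball4, ball5, ball6 below 0.05 m/s and value of joint cover below 0.005 m and height (world z) of cup_mid between 0.036 and 0.048 m and angle between cup_mid's own z axis and vertical below 0.1 rad and linear speed of cup below 0.03 m/s); the robot touches nothing.
It fails at once if a ball is out of the cup (its centre more than 56 mm from the cup's centre) while it is more than 5 mm above the tank's rim ((distance between ball1_center and cup_mid above 0.056 m and z of ball1_center in the frame of tank_mouth above 0.005 m) or (distance between ball2_center and cup_mid above 0.056 m and z of ball2_center in the frame of tank_mouth above 0.005 m) or (distance between ball3_center and cup_mid above 0.056 m and z of ball3_center in the frame of tank_mouth above 0.005 m) or (distance between ball4_center and cup_mid above 0.056 m and z of ball4_center in the frame of tank_mouth above 0.005 m) or (distance between ball5_center and cup_mid above 0.056 m and z of ball5_center in the frame of tank_mouth above 0.005 m) or (distance between ball6_center and cup_mid above 0.056 m and z of ball6_center in the frame of tank_mouth above 0.005 m)).
It fails at once if the tub, cage, race, spray can, screwdriver or spanner is moved by more than 30 mm (distance of any of tub_mid, cage_mid, race_mid, spray_mid, driver_mid, spanner_mid from where it was at the start of the episode above 0.03 m).
It also fails if it takes over 72 s, if anything falls off the work surface, if the arm or the gripper's body presses on something with over 40 N, if the wrist force passes 120 N, or if a joint passes its speed limit or range.

## Working session

There is one attempt and no reset: what is moved stays moved. The work goes in short steps, each a Python script; the robot and the scene stay as the last script left them, time stands still between calls to the robot, and variables do not carry over. Pictures are saved under pics/ and viewed, at most 10 in all, crops included, and the job is handed in when it is done.

```bash
mkdir -p pics; ls; python3 - <<'E'
from cell import bot,get_state,viewer
import cv2,numpy as np
ims=[]
for n in("scene","top"):
    im=viewer.grab_frame(n); cv2.imwrite(f"pics/{n}0.png",im[:,:,::-1]); 
    p=viewer.camera_params(n); print(n,p["fx"],p["fy"],p["cx"],p["cy"],np.round(p["pose"],3).tolist())
print(get_state())
E
```

```text
pics
scene 360.671733996664 360.671733996664 254.51467145021226 188.25828916915776 [[0.87, 0.347, -0.349, 935.416], [0.492, -0.593, 0.637, -682.675], [0.014, -0.726, -0.687, 887.898], [0.0, 0.0, 0.0, 1.0]]
top 482.7541006446655 482.7541006446655 250.8057433838429 182.62330646689844 [[0.01, -0.988, 0.156, 322.851], [-1.0, -0.014, -0.021, 58.462], [0.023, -0.156, -0.988, 1485.353], [0.0, 0.0, 0.0, 1.0]]
{'time_s': 0.1, 'joint_pos': array([-1.45123062e+00,  2.17709147e-01,  1.61478047e+00,  1.27932638e-05,
        1.31132392e+00, -1.12174950e-01]), 'qvel': array([ 0.00045892, -0.00259621, -0.00399733,  0.00119789, -0.0008395 ,
        0.00098083]), 'joint_efforts': array([-9.36465731e-04, -3.98075473e+01, -3.04970491e+01, -1.82195399e-04,
        4.23454796e-03, -6.51567717e-06]), 'ee_pos': array([ 143.49634742, -607.54082461,  230.07644031]), 'tcp_rot': array([-3.13938712e+00, -2.60884760e-04,  2.31737076e-01]), 'force': array([ 0.02802737,  0.34684097, -0.20031673]), 'ft_torque': array([-0.02356716, -0.02208099, -0.01426619]), 'finger_force': 0.0, 'width': 85.486544500274}
```

View pics/scene0.png

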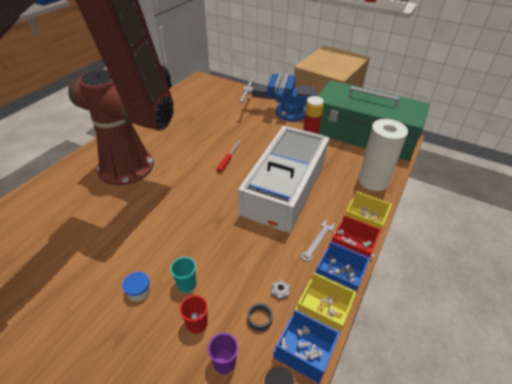

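View pics/top0.png

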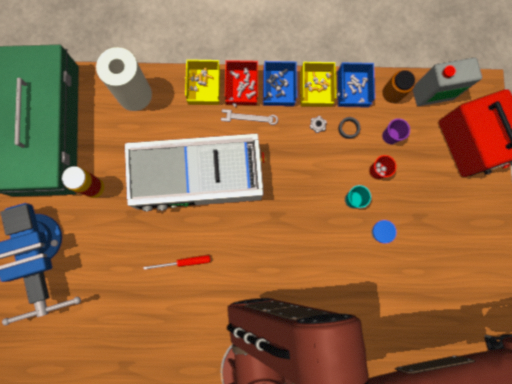

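The red cup is at top (383,167) and scene (195,313). The turquoise cup at (359,197) and the purple one at (397,131) are decoys, and the red bin and red can are not cups. The cover is shut, with its handle at top (217,165) and scene (281,168). I'll enlarge these to confirm.

```bash
cat > h.py <<'E'
import cv2,numpy as np
from cell import bot,get_state,viewer,job
P={n:viewer.camera_params(n) for n in("scene","top")}
def ray(n,u,v):
    p=P[n];T=np.array(p["pose"]);d=T[:3,:3]@[(u-p["cx"])/p["fx"],(v-p["cy"])/p["fy"],1];return T[:3,3],d/np.linalg.norm(d)
def plane(n,u,v,z):
    o,d=ray(n,u,v);return o+d*(z-o[2])/d[2]
def tri(a,b):
    (o1,d1),(o2,d2)=ray("scene",*a),ray("top",*b)
    s=np.linalg.lstsq(np.c_[d1,-d2],o2-o1,rcond=None)[0];p,q=o1+s[0]*d1,o2+s[1]*d2
    return (p+q)/2,np.linalg.norm(p-q)
def mask(im,lo,hi):
    return cv2.inRange(cv2.cvtColor(im,cv2.COLOR_RGB2HSV),lo,hi)
def redmask(im): return mask(im,(0,150,50),(6,255,255))|mask(im,(172,150,50),(180,255,255))
def crop(im,u,v,w,h,s): return cv2.resize(im[v-h//2:v+h//2,u-w//2:u+w//2],None,fx=s,fy=s,interpolation=cv2.INTER_CUBIC)
E
python3 - <<'E'
from h import *
s=cv2.imread("pics/scene0.png");t=cv2.imread("pics/top0.png")
a=np.hstack([crop(s,195,313,60,50,6),crop(t,383,167,60,50,6)])
b=np.hstack([crop(s,285,178,120,100,3),crop(t,193,170,144,86,2.5)[:,:360]][:1]+[cv2.resize(crop(t,194,170,144,90,2.5),(360,300))])
cv2.imwrite("pics/c1.png",np.vstack([a,b]))
for n,i,(u,v) in(("scene",s,(195,313)),("top",t,(383,167))):
    rgb=i[:,:,::-1].copy()
    c=[c for c in cv2.findContours(redmask(rgb),0,1)[0] if cv2.pointPolygonTest(c,(u,v),True)>-12 and cv2.contourArea(c)>50]
    for k in c: print(n,"cup",cv2.boundingRect(k),cv2.contourArea(k),cv2.fitEllipse(k))
    g=i.max(2)
    x0,y0=((262,155) if n=="scene" else (205,145)); w,h=((38,25) if n=="scene" else (24,42))
    m=(g[y0:y0+h,x0:x0+w]<70).astype(np.uint8)
    nn,l,st,ce=cv2.connectedComponentsWithStats(m); 
    for k in range(1,nn):
        if st[k][4]>8: print(n,"handle",st[k],ce[k]+[x0,y0])
E
```

```text
scene cup (180, 295, 28, 39) 792.5 ((194.05076599121094, 312.6051330566406), (26.432003021240234, 39.07697677612305), 171.36656188964844)
scene handle [ 6  8 25 14 80] [280.2875 167.3   ]
top cup (370, 155, 26, 24) 421.5 ((383.0938415527344, 166.91465759277344), (21.047590255737305, 26.098318099975586), 58.25383377075195)
top handle [ 9  6  5 31 80] [216.2875 166.225 ]
```

View pics/c1.png

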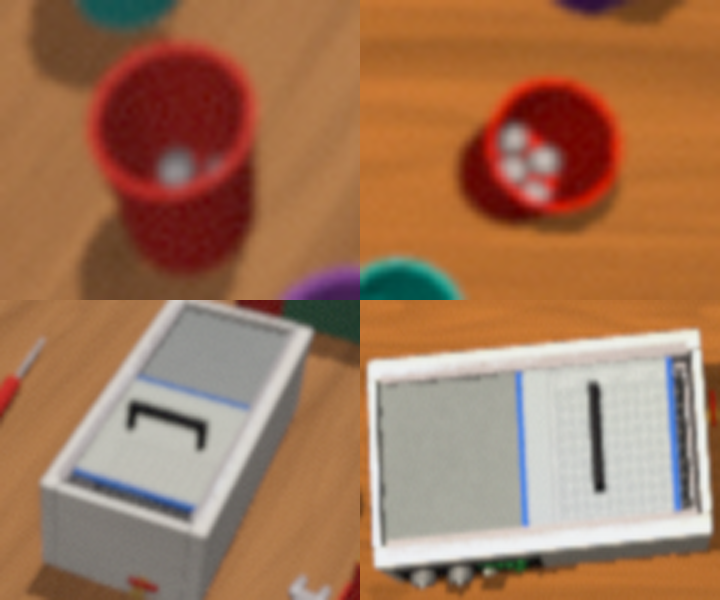

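The crop confirms it: the red cup holds at least four visible steel balls, and the others are out of the frame of the description. A dark gap between the blue edge and the end wall suggests the cover may already be slightly open. Next I'll triangulate the cup rim, the handle bar and the case corners.

```bash
python3 - <<'E'
from h import *
np.set_printoptions(precision=1,suppress=True)
S=lambda u,v:(u/3+225-.3,(v-300)/3+128-.3)
T=lambda u,v:((u-360)/2.5+122-.3,(v-300)/3.333+125-.3)
print("cup rim",*tri((165+173/6-.4,288+121.5/6-.4),(353+194/6-.4,142+145/6-.4)))
print("handle", *tri(S(168,415),T(598.5,436)))
print("handle ends top@163", plane("top",*T(593,382),163),plane("top",*T(601,491),163))
print("tri farR(+y,+x)",*tri(S(313,330),T(369,362)),)
print("tri R(-y,+x)",*tri(S(205,535),T(697,330)))
print("tri L(-y,-x)",*tri(S(42,482),T(713,537)))
c=np.array([plane("top",*T(*q),130) for q in((369,362),(697,330),(713,537),(379,563))]);print(c,c.mean(0))
e=lambda a,b:np.linalg.norm(a-b)
print(e(c[0],c[1]),e(c[1],c[2]),e(c[2],c[3]),e(c[3],c[0]))
y=c[0]-c[1]+c[3]-c[2];x=c[0]-c[3]+c[1]-c[2];print("yaw y,x",np.arctan2(-y[0],y[1]),np.arctan2(x[1],x[0]))
for nm,q in(("blue +y",((519,372),(526,524))),("blue -y",((668,358),(679,508)))): print(nm,*[plane("top",*T(*k),125) for k in q])
E
```

```text
cup rim [ 602.4 -371.8   76.8] 0.8990910914853718
handle [582.3 126.4 154.7] 4.570054819140069
handle ends top@163 [624.8 131.8 163. ] [532.3 121.  163. ]
tri farR(+y,+x) [648.7 392.2 125. ] 3.295652601880665
tri R(-y,+x) [682.2  14.8 125.3] 1.1960000666340147
tri L(-y,-x) [503.3  -3.1 125.2] 7.325536955454359
[[646.  390.1 130. ]
 [680.4  14.7 130. ]
 [499.7  -5.  130. ]
 [472.6 370.2 130. ]] [574.7 192.5 130. ]
377.05845234467967 181.74888539690622 376.1822129349054 174.47298934027708
yaw y,x 0.0817703859951554 0.11149653000559612
blue +y [641.  219.2 125. ] [508.7 207.1 125. ]
blue -y [656.2  47.8 125. ] [524.8  33.7 125. ]
```

```bash
cat >> h.py <<'E'
from scipy.spatial.transform import Rotation as Ro
def pose(g,psi,gam,phi,flip=1):
    """grasp point g, heading psi, tool pitched down gam, rolled phi about tool z; cup axis = u at phi=0. -> tcp,rpy,c"""
    h=np.array([np.cos(psi),np.sin(psi),0]);z=np.array([0,0,1.]);tz=np.cos(gam)*h-np.sin(gam)*z;u=np.sin(gam)*h+np.cos(gam)*z
    s=np.cross(tz,u); c=np.cos(phi)*u+np.sin(phi)*s; y=flip*np.cross(c,tz)
    R=np.c_[np.cross(y,tz),y,tz]; return np.array(g)+19*tz, Ro.from_matrix(R).as_euler("xyz"), c
E
python3 - <<'E'
from h import *
np.set_printoptions(precision=2,suppress=True)
for n,uv,z in(("turq rim",(358.5,197),84),("purple rim",(397,131),84),("tub",(384,231),45),("cage",(349,127),28),("race",(318,124),24)): print(n,plane("top",*uv,z))
cup=[602,-372,57]
d=np.radians
print("GRASP")
for fl in(1,-1):
  for ps in(-30,0,20,35,50,65):
    for a in(0,12):
      p,o,c=pose(cup,d(ps),d(a),0,fl);q=bot.solve_ik(p,o)
      if q is not None: print(fl,ps,a,np.array(q))
print("POUR")
for fl in(1,-1):
  for ps in(-30,0,25,50):
   for g in(35,50):
    for ph in(0,-130,130):
      p,o,c=pose([582,100,142 if ph else 230],d(ps),d(g if ph else 0),d(ph),fl);q=bot.solve_ik(p,o)
      if q is not None: print(fl,ps,g,ph,np.array(q))
E
```

```text
turq rim [ 505.94 -288.56   84.  ]
purple rim [ 707.84 -410.05   84.  ]
tub [ 409.47 -372.44   45.  ]
cage [ 733.62 -277.98   28.  ]
race [ 742.82 -181.42   24.  ]
GRASP
1 -30 0 [-0.74  0.8   2.07  2.92  1.31  1.63]
1 -30 12 [-0.74  0.65  2.12  2.89  0.99  1.66]
1 0 0 [-1.01  0.84  1.93  2.1   1.38  1.89]
1 0 12 [-1.    0.7   1.98  2.    1.13  2.  ]
1 20 0 [-1.07  0.9   1.74  1.7   1.5   2.07]
1 20 12 [-1.06  0.78  1.78  1.59  1.31  2.16]
1 35 0 [-1.08  0.98  1.55  1.48  1.64  2.18]
1 35 12 [-1.07  0.86  1.6   1.36  1.47  2.25]
1 50 0 [-1.05  1.06  1.35  1.3   1.8   2.26]
1 50 12 [-1.04  0.96  1.41  1.18  1.66  2.3 ]
1 65 0 [-1.01  1.16  1.14  1.17  1.98  2.32]
1 65 12 [-1.    1.06  1.2   1.03  1.85  2.32]
-1 -30 0 [-0.74  0.8   2.07  2.92  1.31 -1.51]
-1 -30 12 [-0.74  0.65  2.12  2.89  0.99 -1.48]
-1 0 0 [-1.01  0.84  1.93  2.1   1.38 -1.25]
-1 0 12 [-1.    0.7   1.98  2.    1.13 -1.14]
-1 20 0 [-1.07  0.9   1.74  1.7   1.5  -1.07]
-1 20 12 [-1.06  0.78  1.78  1.59  1.31 -0.98]
-1 35 0 [-1.08  0.98  1.55  1.48  1.64 -0.96]
-1 35 12 [-1.07  0.86  1.6   1.36  1.47 -0.9 ]
-1 50 0 [-1.
[... 1569 characters left out ...]
.22  0.22 -0.43]
-1 0 50 130 [ 0.07 -0.    2.23 -0.22  0.22 -2.17]
-1 25 35 0 [-0.28  0.19  2.42  2.35  1.18 -1.2 ]
-1 25 35 130 [-0.19  0.04  2.33  1.73  0.51  1.7 ]
-1 25 50 0 [-0.28  0.19  2.42  2.35  1.18 -1.2 ]
-1 25 50 -130 [-0.12  0.01  2.21  0.89  0.45 -1.97]
-1 25 50 130 [-0.12  0.01  2.21  0.89  0.45  2.56]
-1 50 35 0 [-0.46  0.33  2.22  1.77  1.44 -0.98]
-1 50 35 130 [-0.34  0.18  2.17  1.31  0.92  1.69]
-1 50 50 0 [-0.46  0.33  2.22  1.77  1.44 -0.98]
-1 50 50 -130 [-0.24  0.12  2.1   0.92  0.81 -2.43]
-1 50 50 130 [-0.24  0.12  2.1   0.92  0.81  2.11]<sys>:0: UserWarning: Gimbal lock detected. Setting third angle to zero since it is not possible to uniquely determine all angles.
```

Tank mouth is about (582,100) with yaw about 0.09, the cover is about 25 mm open, and the cup is at (602,-372). I'll slide the cover back first.

```bash
cat >> h.py <<'E'
YAW=.09; YD=np.array([-np.sin(YAW),np.cos(YAW),0]); XD=np.array([np.cos(YAW),np.sin(YAW),0]); TM=np.array([582,100,130.])
E
python3 - <<'E'
from h import *
np.set_printoptions(precision=1,suppress=True)
t0=get_state()["time_s"]
cands=[[np.pi,0,YAW],[np.pi,0,YAW+np.pi]]
q0=get_state()["joint_pos"];H=np.array([579,126.4,0])
o=min(cands,key=lambda o:np.abs(np.array(bot.solve_ik(H+[0,0,260],o))-q0).max())
bot.gripper_to(50); bot.move_to(H+[0,0,230],o); bot.movel(H+[0,0,139],120)
bot.gripper_to(5,30); st=get_state(); print("grip",st["width"],st["ee_pos"],st["force"],st["time_s"])
r=bot.movel(st["ee_pos"]+168*YD,70,contact_N=15); st2=get_state()
print(r,st2["ee_pos"],(st2["ee_pos"]-st["ee_pos"])@YD,st2["force"],st2["width"])
bot.gripper_to(50); p=get_state()["ee_pos"]; bot.movel(p+[0,0,100],150)
bot.movel(p+[0,-150,150],300)
ims=[]
for n in("scene","top"): ims.append(viewer.grab_frame(n)[:,:,::-1])
cv2.imwrite("pics/open.png",np.hstack([crop(ims[0],285,178,130,120,3),crop(ims[1],194,170,144,144,2.5)])); print(get_state()["time_s"]-t0)
E
```

```text
grip 12.94407657288962 [579.7 126.4 140.1] [0.  0.2 3.1] 4.8583
True [565.9 278.  140.2] 152.14747934979175 [ 0.2 -0.5  3. ] 13.355000109329481
8.7417
```

View pics/open.png

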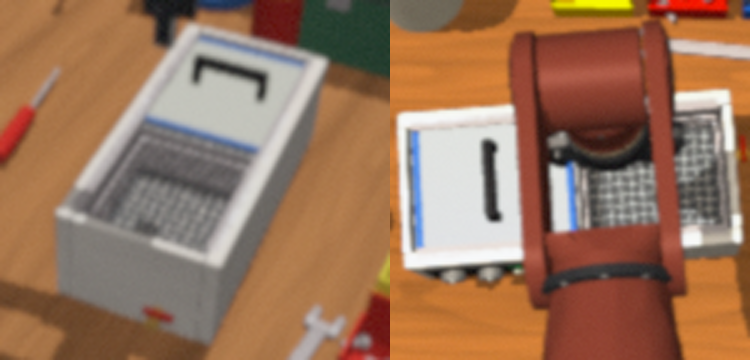

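The cover is now against the stop and the tank is open, with the basket visible. Next I check IK for the whole cup path before moving.

```bash
cat >> h.py <<'E'
A=np.radians(10);PSI=np.radians(50);FL=-1
CUP=np.array([602.,-372,58])
def cupP(g,gam,phi):  # grasp point, down-pitch, roll; returns tcp,rpy and cup axis
    p,o,c=pose(g,PSI,gam,phi,FL); tz=(p-np.array(g))/19
    return p,o,np.cos(A)*c-np.sin(A)*tz
G=TM-5*XD+8*YD
D=np.radians
POUR=[(G+[0,0,125],A,0),(G+[0,0,70],D(30),D(45)),(G+[0,0,12],D(35),D(70)),(G+[0,0,12],D(35),D(90)),(G+[0,0,12],D(35),D(110)),(G+[0,0,12],D(35),D(125)),(G+[0,0,14],D(35),D(145)),(G+[0,0,16],D(35),D(160))]
E
python3 - <<'E'
from h import *
np.set_printoptions(precision=2,suppress=True)
h=np.array([np.cos(PSI),np.sin(PSI),0])
tz=np.cos(A)*h-np.sin(A)*np.array([0,0,1])
for g in(CUP-110*h+[0,0,190],CUP-110*tz,CUP,CUP+[0,0,190]):
    p,o,c=cupP(g,A,0);print(p,c,bot.solve_ik(p,o))
for w in POUR:
    p,o,c=cupP(*w);R=c*27+w[0]-[0,0,32.5*np.sqrt(1-c[2]**2)];print(p,c,"lipz",R[2],bot.solve_ik(p,o))
print(get_state()["joint_pos"])
E
```

```text
[ 543.32 -441.93  244.7 ] [-0.  0.  1.] [-1.18  0.73  1.37  1.16  1.88 -0.64]
[ 544.39 -440.65   73.8 ] [-0.  0.  1.] [-1.18  0.99  1.31  1.11  1.8  -0.83]
[ 614.03 -357.67   54.7 ] [-0.  0.  1.] [-1.05  0.97  1.4   1.2   1.68 -0.85]
[ 614.03 -357.67  244.7 ] [-0.  0.  1.] [-1.05  0.67  1.47  1.23  1.76 -0.63]
[588.33 121.85 251.7 ] [-0. -0.  1.] lipz 282.0 [-0.44  0.13  2.24  1.63  1.26 -0.78]
[586.88 120.12 190.5 ] [ 0.66 -0.3   0.69] lipz 195.1000042387641 [-0.36  0.07  2.2   1.33  1.    0.25]
[586.31 119.44 131.1 ] [ 0.74 -0.56  0.38] lipz 122.0171997327463 [-0.33  0.16  2.19  1.32  0.91  0.64]
[586.31 119.44 131.1 ] [ 0.66 -0.74  0.1 ] lipz 112.35081959934612 [-0.33  0.16  2.19  1.32  0.91  0.99]
[586.31 119.44 131.1 ] [ 0.49 -0.85 -0.18] lipz 105.24876020912035 [-0.33  0.16  2.19  1.32  0.91  1.34]
[586.31 119.44 131.1 ] [ 0.32 -0.88 -0.36] lipz 101.91430767440066 [-0.33  0.16  2.19  1.32  0.91  1.6 ]
[586.31 119.44 133.1 ] [ 0.04 -0.83 -0.56] lipz 101.94791606282234 [-0.33  0.16  2.19  1.31  0.91  1.96]
[586.31 119.44 135.1 ] [-0.17 -0.73 -0.66] lipz 103.76156376937828 [-0.33  0.16  2.19  1.31  0.91  2.23]
[ 0.11  0.08  1.66 -0.01  1.4  -1.56]
```

```bash
sed -i 's/^G=TM.*/G=TM+8*XD+8*YD/' h.py; python3 - <<'E'
from h import *
np.set_printoptions(precision=2,suppress=True)
h=np.array([np.cos(PSI),np.sin(PSI),0]); tz=np.cos(A)*h-np.sin(A)*np.array([0,0,1])
st=get_state();bot.movel(st["ee_pos"]+[0,-60,40],200)
bot.gripper_to(85)
p,o,_=cupP(CUP-110*h+[0,0,190],A,0); bot.move_to(p,o)
p,o,_=cupP(CUP-110*tz,A,0); bot.movel(p,200)
p,o,_=cupP(CUP,A,0); r=bot.movel(p,90,contact_N=6)
st=get_state();print(r,st["ee_pos"],p,st["force"],st["width"],st["time_s"])
im=[viewer.grab_frame(n)[:,:,::-1] for n in("scene","top")]
cv2.imwrite("pics/g.png",np.hstack([crop(im[0],195,313,130,110,3),crop(im[1],383,167,130,110,3)]))
E
```

```text
False [ 613.87 -358.47   54.94] [ 614.03 -357.67   54.7 ] [-0.01 -0.21  0.  ] 84.9924510461877 14.1
```

View pics/g.png

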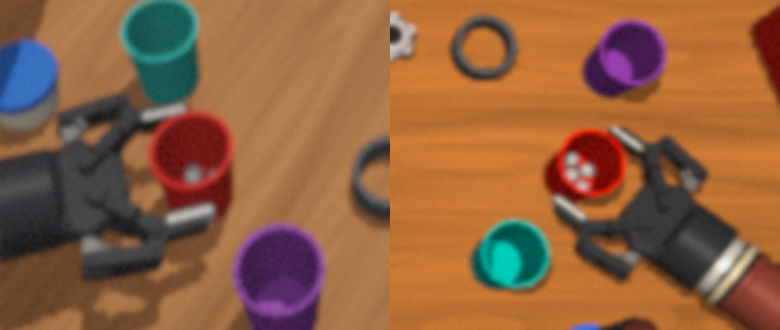

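Both pads straddle the red cup at mid-height, and the purple and turquoise cups are clear. I'll move in 6 mm to make up for the pad swing, close, and lift.

```bash
python3 - <<'E'
from h import *
np.set_printoptions(precision=2,suppress=True)
h=np.array([np.cos(PSI),np.sin(PSI),0])
p,o,_=cupP(CUP+6*h,A,0); print(bot.movel(p,60,contact_N=6))
bot.gripper_to(50,45); st=get_state();print("w",st["width"],st["finger_force"],st["force"])
pg=st["ee_pos"];np.save("pg.npy",pg)
bot.movel(pg+[0,0,185],110); st=get_state();print("lift",st["width"],st["force"],st["ee_pos"])
p,o,_=cupP(*POUR[0]); bot.movel(p,170); st=get_state();print(st["ee_pos"],p,st["force"],st["width"],st["time_s"],st["joint_pos"])
im=[viewer.grab_frame(n)[:,:,::-1] for n in("scene","top")]
cv2.imwrite("pics/l.png",np.hstack([crop(im[0],285,160,130,140,3),crop(im[1],225,170,130,140,3)]))
E
```

```text
False
w 60.66483443788085 48.22784424536344 [1.1  0.44 0.24]
lift 60.636729905732835 [ 0.79 -0.89 -1.13] [ 617.8  -353.01  238.85]
[601.55 122.51 251.69] [601.28 123.02 251.7 ] [ 0.08 -0.4  -0.76] 61.00759197677136 19.5917 [-0.42  0.15  2.21  1.64  1.25 -0.78]
```

View pics/l.png

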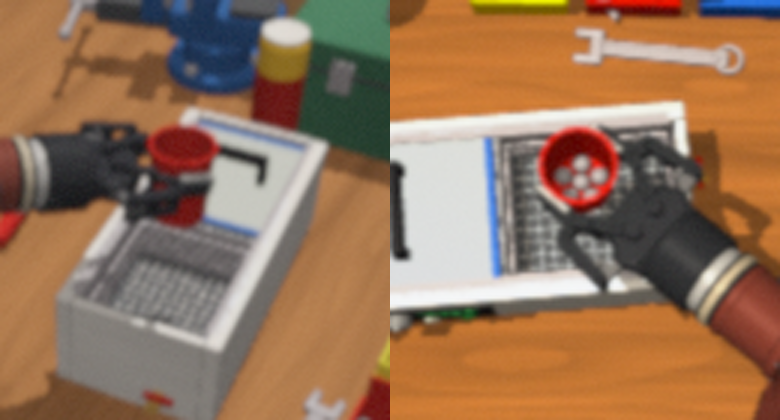

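The cup is held level above the basket, with six balls visible inside it. I'll check its position against the cover edge and then pour.

```bash
python3 - <<'E'
from h import *
np.set_printoptions(precision=1,suppress=True)
def C(q): q=q-TM; return np.array([q@XD,q@YD])
print("rim",C(plane("top",160+190/3,100+168/3,278)),"edge",C(plane("top",160+102/3,100+205/3,125)),"-y inner",C(plane("top",160+290/3,100+170/3,130)))
E
cat > pour.py <<'E'
from h import *
from scipy.interpolate import interp1d
np.set_printoptions(precision=2,suppress=True)
# tilt high first (axis still upward), then descend, then roll slowly
p,o,c=cupP(G+[0,0,80],D(30),D(40)); bot.movel(p,40,orientation=o)
p,o,c=cupP(G+[0,0,60],D(35),D(65)); print(c); bot.movel(p,25,orientation=o)
st=get_state();print(st["ee_pos"]-p,st["joint_pos"],st["time_s"])
p,o,c=cupP(G+[0,0,12],D(35),D(70)); print("down",bot.movel(p,45,orientation=o,contact_N=10))
st=get_state();print(st["ee_pos"]-p,st["force"],st["joint_pos"],st["time_s"])
E
python3 pour.py
```

```text
rim [-0.2  3.6] edge [ 3.2 92.5] -y inner [ 22.7 -88.8]
[ 0.75 -0.5   0.44]
[-0.04 -0.04 -0.03] [-0.32  0.09  2.15  1.24  0.93  0.7 ] 22.1333
down False
[ 0.32 -0.08  0.44] [ 0.19 -0.49 -1.4 ] [-0.32  0.19  2.16  1.32  0.9   0.65] 23.35
```

```bash
python3 - <<'E'
from h import *
t=get_state()["time_s"]
for ph in list(range(76,132,4))+[138,146,154,160]:
    p,o,c=cupP(G+[0,0,12+(ph>135)*3],D(35),D(ph)); bot.move_to(p,o)
    if ph in(100,116,130,160): st=get_state();print(ph,c[2].round(2),st["time_s"]-t,st["force"].round(2),st["joint_pos"][5].round(2),st["width"].round(1))
bot.hold(.8)
im=[viewer.grab_frame(n)[:,:,::-1] for n in("scene","top")]
cv2.imwrite("pics/p.png",np.hstack([crop(im[0],285,180,130,120,3),crop(im[1],225,170,130,120,3)]));print(get_state()["time_s"])
E
```

```text
Traceback (most recent call last):
AttributeError: 'float' object has no attribute 'round'
```

```bash
python3 - <<'E'
from h import *
np.set_printoptions(precision=2,suppress=True)
t=get_state()["time_s"];print(t)
for ph in list(range(104,132,4))+[138,146,154,160]:
    p,o,c=cupP(G+[0,0,12+(ph>135)*3],D(35),D(ph)); bot.move_to(p,o)
    if ph in(104,116,128,160): st=get_state();print(ph,c[2],st["time_s"]-t,st["force"],st["joint_pos"][5],st["width"])
bot.hold(.8)
im=[viewer.grab_frame(n)[:,:,::-1] for n in("scene","top")]
cv2.imwrite("pics/p.png",np.hstack([crop(im[0],285,180,130,120,3),crop(im[1],225,170,130,120,3)]));print(get_state()["time_s"])
E
```

```text
25.1
104 -0.09555965244128652 0.25 [3.23 1.57 7.62] 1.2433038647082277 60.73055387525327
116 -0.25403669433405246 1.0 [3.47 1.79 6.95] 1.4524276730612222 60.866578678491535
128 -0.3970580937670506 1.75 [2.14 2.83 8.56] 1.6625403673586256 60.596193640067526
160 -0.6584563790888593 2.808299999999999 [-0.1   0.71 -0.32] 2.226090751334685 60.41164771198328
28.8083
```

View pics/p.png

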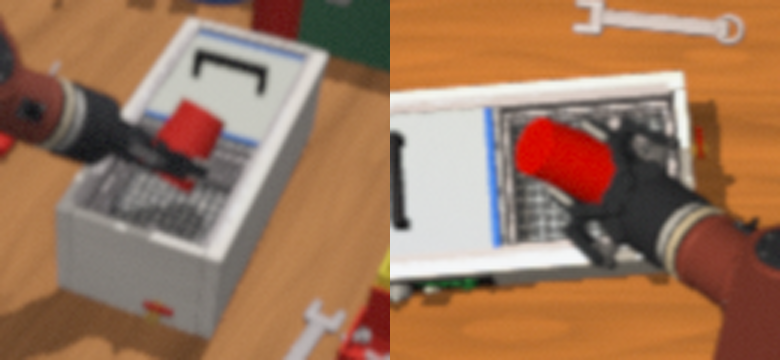

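The cup is tipped 41° down inside the tank and the forces are back near zero. I'll raise it, bring it upright, and count the balls.

```bash
python3 - <<'E'
from h import *
np.set_printoptions(precision=2,suppress=True)
st=get_state();bot.movel(st["ee_pos"]+[0,0,90],150)
p,o,_=cupP(G+[0,0,125],D(30),D(80));bot.move_to(p,o)
p,o,_=cupP(G+[0,0,125],A,0);bot.move_to(p,o)
bot.movel(p+[0,-200,0],250)
st=get_state();print(st["ee_pos"],st["width"],st["force"],st["time_s"])
im=[viewer.grab_frame(n)[:,:,::-1] for n in("scene","top")]
cv2.imwrite("pics/u.png",np.vstack([np.hstack([crop(im[0],275,190,100,60,4),crop(im[1],235,170,80,48,5)]),np.hstack([crop(im[0],230,225,100,80,4),crop(im[1],290,155,100,80,4)])]))
E
```

```text
[600.69 -75.66 251.31] 60.41289640041418 [-0.39  0.44 -0.82] 33.4
```

View pics/u.png

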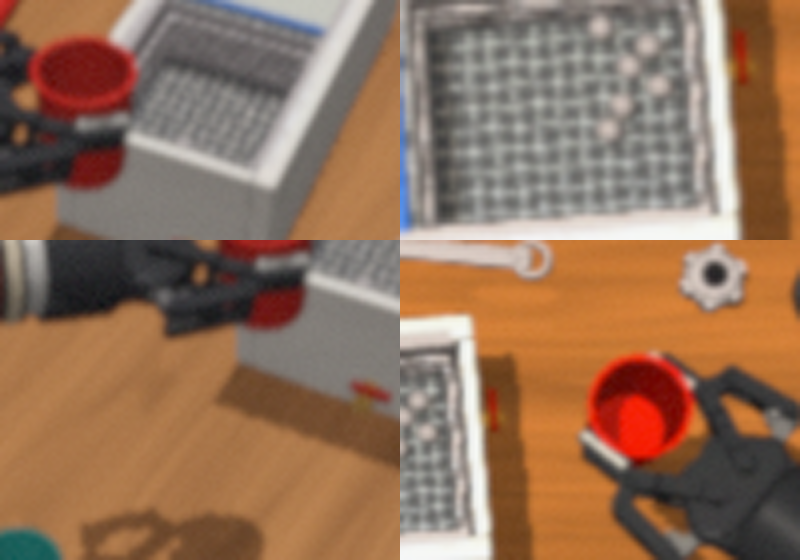

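All six balls lie in the basket and the cup is empty. I'll stand the cup back on its original clear spot.

```bash
python3 - <<'E'
from h import *
np.set_printoptions(precision=2,suppress=True)
pg=np.load("pg.npy");h=np.array([np.cos(PSI),np.sin(PSI),0]); tz=np.cos(A)*h-np.sin(A)*np.array([0,0,1])
bot.movel(pg+[0,0,120],200); bot.movel(pg+[0,0,15],120)
r=bot.movel(pg+[0,0,-4],25,contact_N=4); st=get_state();print(r,st["ee_pos"]-pg,st["force"])
bot.gripper_to(85); bot.hold(.2)
bot.movel(get_state()["ee_pos"]-105*tz,120); bot.movel(get_state()["ee_pos"]+[0,0,150],250)
im=[viewer.grab_frame(n)[:,:,::-1] for n in("scene","top")]
cv2.imwrite("pics/s.png",np.hstack([crop(im[0],195,313,100,90,4),crop(im[1],383,167,100,90,4)]));print(get_state()["time_s"])
E
```

```text
True [0.03 0.09 0.02] [-0.35 -1.34  2.71]
39.1667
```

View pics/s.png

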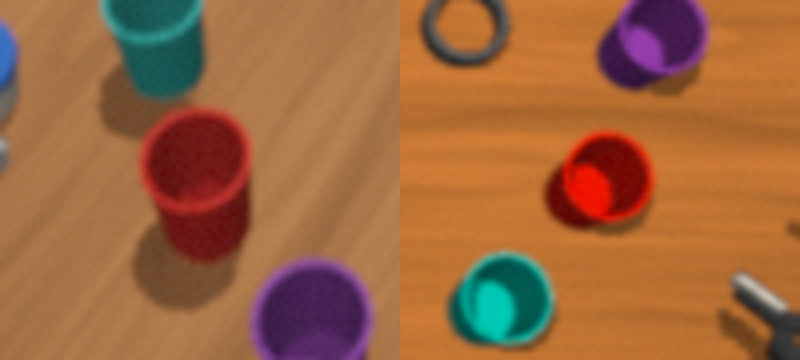

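The red cup stands upright and empty, with the other cups undisturbed. Now I'll shut the cover.

```bash
python3 - <<'E'
from h import *
np.set_printoptions(precision=1,suppress=True)
H=np.array([565.9,278,0]);q0=get_state()["joint_pos"]
bot.movel(get_state()["ee_pos"]+[0,0,60],200)
o=min([[np.pi,0,YAW],[np.pi,0,YAW+np.pi]],key=lambda o:np.abs(np.array(bot.solve_ik(H+[0,0,240],o))-q0).max())
bot.gripper_to(50); bot.move_to(H+[0,0,240],o); bot.movel(H+[0,0,139],120)
bot.gripper_to(5,30); st=get_state(); print(st["width"],st["ee_pos"])
r=bot.movel(st["ee_pos"]-190*YD,70,contact_N=20); s2=get_state()
print(r,s2["ee_pos"],(s2["ee_pos"]-st["ee_pos"])@YD,s2["force"],s2["width"])
bot.gripper_to(50); p=get_state()["ee_pos"]; bot.movel(p+[0,0,110],150); bot.movel(p+[-60,-250,200],300)
im=[viewer.grab_frame(n)[:,:,::-1] for n in("scene","top")]
cv2.imwrite("pics/f.png",np.hstack([crop(im[0],275,180,100,100,4),crop(im[1],200,170,133,133,3)]));print(get_state()["time_s"])
E
```

```text
13.64040104132241 [566.5 278.1 140.1]
True [582.7  99.  140.1] -179.91421954205708 [-0.5  1.6  2.4] 13.60795594362164Traceback (most recent call last):
  File "<stdin>", line 12, in <module>
    return _nx.concatenate(arrs, 1, dtype=dtype, casting=casting)
           ~~~~~~~~~~~~~~~^^^^^^^^^^^^^^^^^^^^^^^^^^^^^^^^^^^^^^^
ValueError: all the input array dimensions except for the concatenation axis must match exactly, but along dimension 0, the array at index 0 has size 400 and the array at index 1 has size 396
```

The cover travelled 179.9 mm to a hard stop, which is the full 180 mm. One last look before handing in.

```bash
python3 - <<'E'
from h import *
im=[viewer.grab_frame(n)[:,:,::-1] for n in("scene","top")]
cv2.imwrite("pics/f.png",np.hstack([crop(im[0],275,180,100,100,4),crop(im[1],200,170,100,100,4)]));print(get_state()["time_s"])
E
```

```text
48.9833
```

View pics/f.png

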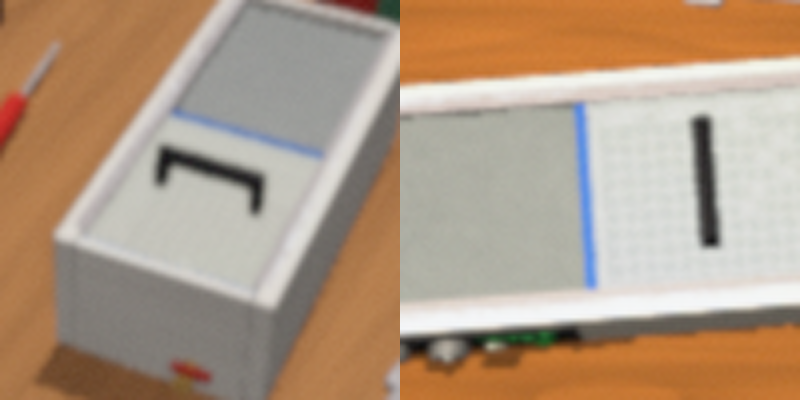

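The cover is flush against the end wall with no gap showing, and the robot is clear of everything.

```bash
python3 -c "
from cell import job
print(job.hand_in())"
```

```text
the job is handed in; nothing more can be done
None
```

The job is handed in at about 49 s of the 72 s allowed: all six balls are in the basket, the empty red cup is upright on its original spot, and the cover is fully shut; the hand-in returned no verdict.

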